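# Hang the sieve in the shaker's bayonet collar and lock it

## Task

The lidded sieve holds a weighed sample: take it by the black bar on its lid, keep it upright, hang it by its three lugs in the sprung collar of the sieve shaker, and turn it clockwise (seen from above) until the lugs drop fully into the locking notches, then let go. Find the entry slots and the notches by feel, with light pressure: do not push, wring or pull the springs hard. Leave the other things on the bench where they stand.

Things in the scene. Friction and masses are not known exactly. Their poses are not given: they have to be found in the camera images.
- sieve_bar (a point): Grip of the lidded sieve: black upright bar on the lid, 60 mm long (along its x), 12 thick (y), 37 tall. The point is on the sieve's axis, 14 mm under the bar's top edge, 23 above the lid, 50 above the lugs and 88 above the sieve's bottom. The sieve is a steel drum 70 across (lid 74), 102 tall with the bar, wire mesh in its lower half, 0.18 to 0.35 kg.
- sieve_lugs (a point): Point on the sieve's axis (z, up) at the height of its lugs, 38 mm above its bottom. Three round lugs, 7 mm thick, stick out sideways to 44.5 mm from the axis: at 0, +120 and -120 degrees from the sieve's x, so one is in line with the bar.
- collar_mouth (a point): Centre of the top rim of the shaker's steel collar (bore 75 mm, outside 93, open below; z up; x points away from the shaker's front panel). Three J slots in its wall: 11 mm wide mouths at 0 and +-120 degrees from this x, but the collar may be clamped up to 17 degrees (0.3 rad) off either way, which is not measured. The mouths go 17.5 mm down from the rim to a level run that leads off clockwise.
- shaker: Sieve shaker: white housing 164 mm square, 50 tall, origin under its centre, front panel towards its -x. On it stands a head ring with the collar on three springs, giving about 2.2 N per mm down and 4 N m per rad in twist; rim about 124 mm above the bench. Turned clockwise 33 to 38 degrees (0.58 to 0.67 rad) from mid-mouth, the lugs drop 4.5 mm into notches against end stops; hooks stop them lifting.
- cream_jar: Bystander: white screw-lid jar, 77 mm across, 91 tall; origin at the centre of its underside.
- hdpe_bottle: Bystander: small white bottle, 50 mm across, 124 tall; origin at the centre of its underside.
- tape_roll: Bystander: roll of tape lying flat, 70 mm across, 19 high; origin at the centre of its underside.
- head_press (a joint): Height of the sprung head ring with the collar, m: about +0.001 at rest and empty, 0 with the sieve hung in it; lower when pressed down (2.2 N per mm), higher when pulled up.
- collar_twist (a joint): Twist of the sprung collar about its vertical axis, rad: 0 at rest, negative when wrung clockwise (4 N m per rad). It shows only how far the springs are wrung, not at which angle the slots stand.
Not all that is in view belongs to the job. Leave any turquoise look-alike of the part that bears sieve_bar alone.

How it is judged:
On the way:
1. the sieve stands in the collar with its three lugs below the hooks, down in the entry slots (z of sieve_lugs in the frame of collar_mouth below -0.0105 m and horizontal distance between sieve_lugs and collar_mouth below 0.005 m), for 0.2 s.
At the end, for the whole second after the job is handed in: The sieve hangs released and at rest in the collar, upright to 3 degrees and centred to 5 mm, its lugs down in the locking notches: lug axis 16.8 to 21.5 mm below the rim (in the run, before the notch, it is 14 mm below) (z of sieve_lugs in the frame of collar_mouth between -0.0215 and -0.0168 m and horizontal distance between sieve_lugs and collar_mouth below 0.005 m and angle between sieve_lugs's own z axis and vertical below 0.06 rad and linear speed of sieve below 0.01 m/s); the robot touches nothing.
It fails at once if the shaker's springs are pressed down by more than 9 mm (about 20 N) (value of joint head_press below -0.009 m).
It fails at once if the head is pulled up by more than 5 mm (value of joint head_press above 0.005 m).
It fails at once if the collar is wrung round by more than 0.25 rad (about 1 N m) (value of joint collar_twist below -0.25 rad or value of joint collar_twist above 0.25 rad).
It fails at once if the sieve with its sample is tilted by more than 29 degrees (angle between sieve_lugs's own z axis and vertical above 0.5 rad).
It fails at once if a bystander is moved by more than 30 mm (distance of any of cream_jar, hdpe_bottle, tape_roll from where it was at the start of the episode above 0.03 m).
It also fails if it takes over 53 s, if anything falls off the work surface, if the arm or the gripper's body presses on something with over 40 N, if the wrist force passes 120 N, or if a joint passes its speed limit or range.

## Robot

A 6-joint arm with a two-finger parallel gripper is mounted at the origin on a cart in front of the work surface, level with it; the furniture and walls round the work are solid. World frame = base frame: x ahead of the robot, y to its left, z up, the work surface at z = 0. Lengths are in m, angles in rad, forces in N, time in s.
With the tool pointing down it reaches from about 0.25 to 0.775 m from the base axis. Payload 4 kg.
Tool frame: the origin (TCP) lies midway between the tips of the shut fingers; the grasp point (between the pads) lies 19 mm behind it; z points along the fingers, y is the direction in which the jaws open and shut (so a half turn about z gives the same grasp; the last joint's range is limited). The gripper opens to 94 mm and grips with 3 to 60 N. Pads are 16 mm wide; open, the fingers measure 119 mm over their backs; the gripper's body (75 mm by 177 mm) begins 78 mm behind the grasp point.
Start: joints at [-1.21, 0.087, 1.371, -0, 1.684, -0.103], TCP at [0.246, -0.492, 0.206] pointing down, gripper open.
Joint ranges: [-3.1, 3.1], [-0.76, 2.03], [0.27, 2.55], [-1.08, 4.22], [0.17, 2.65], [-2.57, 2.57]. Speed limits (rad/s): [2.79, 2.79, 3.14, 3.14, 3.14, 3.14].

## Interface

Orientations are given as [roll, pitch, yaw] about the fixed x, y, z axes, in that order (R = Rz(yaw) Ry(pitch) Rx(roll)).
In Python, from bench import robot gives the robot as it stands.
- The arm moves only by the tool drive_tool, never from a script. Its argument "series" is a list that holds one entry, the list of rows, each a list of 7 numbers: the turn, a rotation vector about the tool's x, y, z in rad, then the shift along the tool's x, y, z in cm, then the opening in per cent of the stroke, from 0 (shut) to 100 (fully open). In form: [[[rx, ry, rz, tx, ty, tz, fingers], ...]]. A call has 1 to 20 rows; each row is the pose to reach, as a shift and turn from the pose measured when the call began, along the tool's axes at that moment; what a row does not reach only later rows make up. A row lasts 1/10 s, in which the tool goes at most 50 mm and 8.59 degrees, less where a joint would pass 70% of its speed; a pose out of reach is approached as far as the arm can. A call with a gripper value outside its range is refused whole. The fingers move at their own pace and stop on an object; the grip force is fixed at half the most. Time passes only in rows, so rows that repeat a pose let the fingers close. It gives the time, the measured TCP pose, the force and the opening at its end, in the units of the state.
- robot.get_obs(): the state, without advancing time (a new reading comes with each control period).
- robot.snapshot(name): name is "scene" or "top" or "wrist"; returns a dict with "img" (480x640x3 uint8, blue, green, red), "depth" (480x640 float32, m along the optical axis (not along the pixel's ray), 0 where there is no reading), "vertical_fov" (degrees; the focal length in pixels is half the picture's height over the tangent of half this angle, whatever the lens; pixels are square), "cx", "cy" (the principal point, pixels), "dist_coeffs" ([k1, k2, p1, p2, k3] as OpenCV has them; the pictures are not rectified), "rvec" (rotation vector, rad) and "tvec" (3), from world to camera coordinates, as OpenCV has them. Camera axes: x right, y down, z forward; pixel columns grow to the right and rows downward; lengths in m; the calibration is good to about 2 mm. A picture is of the moment at which its call begins.
- robot.close_job(): hands the job in, once; it reports no verdict.
The state is a dict: "time": time; "joint_positions": joint angles; "qvel": joint speeds; "joint_torque": joint torques, N m; "tool_pos": TCP position; "ee_rot": TCP orientation; "wrist_force": force on the tool from outside, world axes, zero at the start; "wrist_torque": the same for the moment, N m; "width": finger opening in m.
Only numpy, scipy, OpenCV 4.12 (cv2) and the standard library are available. Lean on these libraries where they do the work, as an engineer would, in place of code of your own. Each camera call takes 0.05 s, during which the arm holds its last target.

## Working session

There is one attempt and no reset: what is moved stays moved. The work goes in short steps, Python scripts to look and compute and a tool call to move; the robot and the scene stay as the last step left them, time stands still between calls to the robot, and variables do not carry over. Pictures are saved under pics/ and viewed, and the job is handed in when it is done.

Besides the shell and the picture viewer there is one more tool, called after "Call:" as name(argument=value, ...) on one line, values as JSON. drive_tool: Moves the arm, as the interface text tells. Its arguments: {"type":"object","properties":{"series":{"type":"array","items":{"type":"array","items":{"type":"array","items":{"type":"number"}}}}},"required":["series"]}

```bash
mkdir -p pics; ls
python3 - <<'E'
from bench import robot
import cv2,pickle,numpy as np
o=robot.get_obs()
for k,v in o.items(): print(k,np.round(v,4))
for n in ["scene","top","wrist"]:
    s=robot.snapshot(n); pickle.dump(s,open(f"pics/{n}0.pkl","wb")); cv2.imwrite(f"pics/{n}0.png",s["img"])
    print(n,{k:np.round(s[k],4) for k in s if k not in("img","depth")}, (s["depth"]>0).mean())
E
```

```text
pics
time 0.0
joint_positions [-1.2101  0.088   1.3723 -0.      1.6836 -0.1031]
qvel [-0.0012  0.0011 -0.002  -0.0014 -0.0001  0.0001]
joint_torque [ 1.00000e-04 -3.40187e+01 -3.02423e+01  7.17000e-02  3.31000e-02
 -2.00000e-04]
tool_pos [ 0.2458 -0.4914  0.2043]
ee_rot [-3.1394e+00 -2.0000e-04  4.6380e-01]
wrist_force [ 0.2584 -0.0905 -0.9027]
wrist_torque [ 0.0268 -0.0046  0.0173]
width 0.0941
scene {'vertical_fov': np.float64(48.9843), 'cx': np.float64(324.8149), 'cy': np.float64(241.7862), 'dist_coeffs': array([-0.0669,  0.    ,  0.    ,  0.    ,  0.    ]), 'rvec': array([ 0.8923, -2.6171,  0.9765]), 'tvec': array([0.5578, 0.1947, 1.4254])} 0.9900944010416667
top {'vertical_fov': np.float64(42.8697), 'cx': np.float64(314.1251), 'cy': np.float64(235.2755), 'dist_coeffs': array([0.051, 0.   , 0.   , 0.   , 0.   ]), 'rvec': array([ 2.0859, -2.1383,  0.2154]), 'tvec': array([0.2276, 0.5692, 1.8013])} 0.99595703125
wrist {'vertical_fov': np.float64(66.317), 'cx': np.float64(316.7529), 'cy': np.float64(237.1723), 'dist_coeffs': array([0.0128, 0.    , 0.    , 0.    , 0.    ]), 'rvec': array([-2.4917,  1.5381,  0.1917]), 'tvec': array([-0.5481, -0.0259,  0.391 ])} 0.9960026041666666
```

View pics/scene0.png

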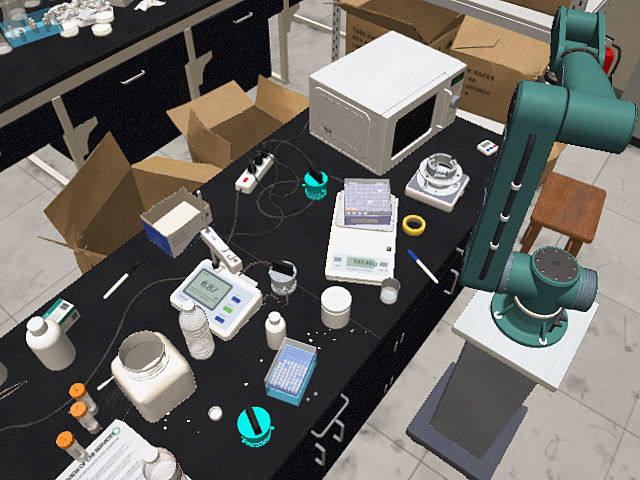

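View pics/top0.png

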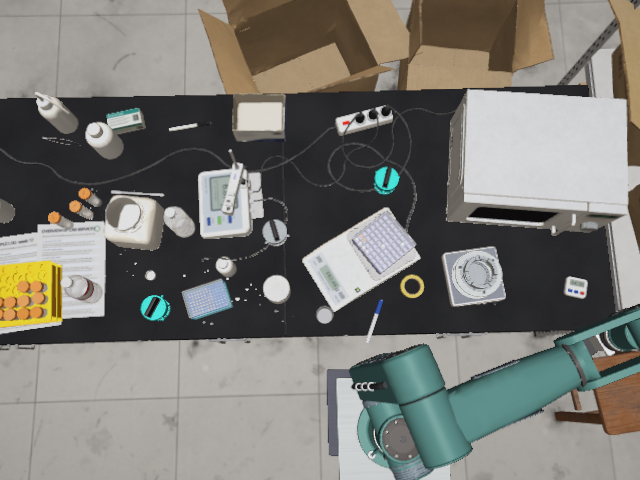

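View pics/wrist0.png

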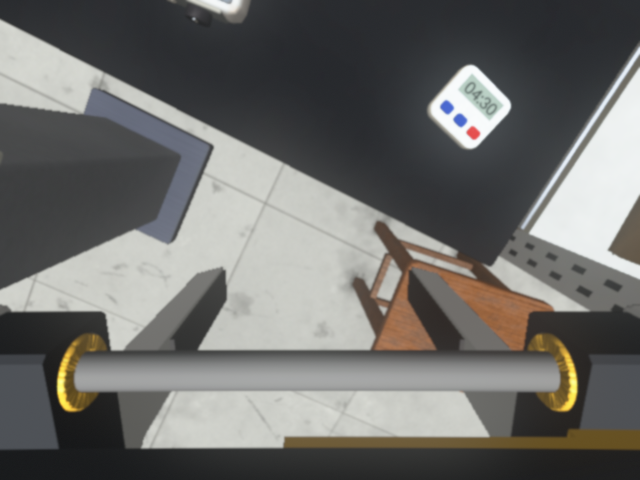

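Candidates for the sieve:
- Steel drum with a black bar at scene (284,275) / top (274,232).
- Turquoise look-alikes at scene (316,184) and (256,425), which are top (387,180) and (154,308).
- Small clear cup at scene (390,291), which has no bar.

I choose the steel one and check it in a close crop.

Run:
```python
import cv2,pickle,numpy as np
a=cv2.imread("pics/scene0.png")[235:325,230:350]; b=cv2.imread("pics/top0.png")[200:265,240:310]
c=cv2.imread("pics/top0.png")[235:315,430:520]; d=cv2.imread("pics/scene0.png")[140:215,395:480]
cv2.imwrite("pics/crops0.png",np.vstack([np.hstack([cv2.resize(x,(400,300),interpolation=cv2.INTER_CUBIC) for x in p]) for p in ((a,b),(d,c))]))
```

```text
(no output)
```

View pics/crops0.png

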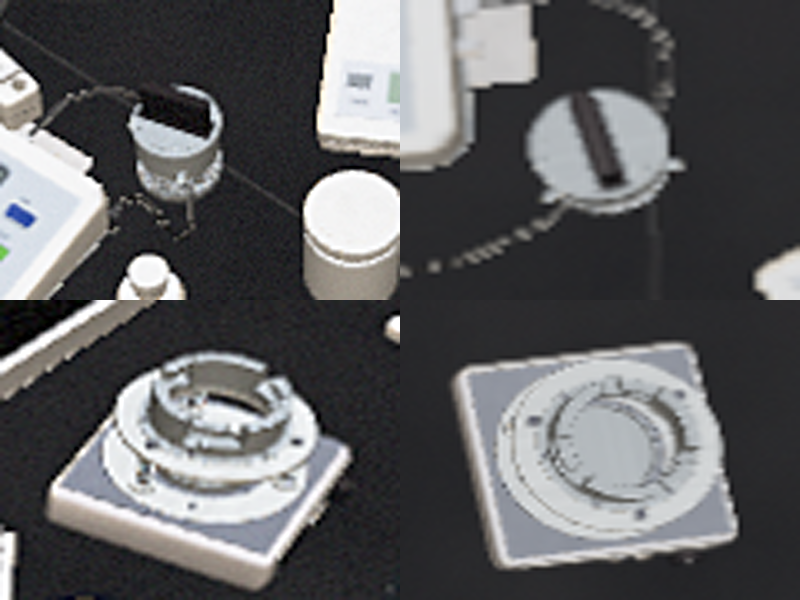

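The crop confirms it: a steel drum with a black bar and side lugs, at scene (284,275) and top (274,232). The collar has open slots in its rim. Next I measure.

```bash
cat > h.py <<'E'
import cv2,pickle,numpy as np
from scipy.spatial.transform import Rotation as Ro
def K(s):
    f=s["img"].shape[0]/2/np.tan(np.radians(s["vertical_fov"])/2)
    return np.array([[f,0,s["cx"]],[0,f,s["cy"]],[0,0,1.]])
def ext(s):
    R=cv2.Rodrigues(np.asarray(s["rvec"],float))[0]; t=np.asarray(s["tvec"],float).ravel(); return R,t
def rays(s,uv):
    n=cv2.undistortPoints(np.asarray(uv,float).reshape(-1,1,2),K(s),np.asarray(s["dist_coeffs"],float)).reshape(-1,2)
    R,t=ext(s); d=np.c_[n,np.ones(len(n))]@R; return -R.T@t,d
def onz(s,uv,z):
    c,d=rays(s,uv); return c+d*((z-c[2])/d[:,2])[:,None]
def bydepth(s,uv):
    uv=np.asarray(uv); c,d=rays(s,uv); z=s["depth"][uv[:,1].astype(int),uv[:,0].astype(int)]; return c+d*z[:,None]
def proj(s,P):
    return cv2.projectPoints(np.asarray(P,float).reshape(-1,1,3),np.asarray(s["rvec"],float),np.asarray(s["tvec"],float),K(s),np.asarray(s["dist_coeffs"],float))[0].reshape(-1,2)
def cloud(s,box=None):
    h,w=s["depth"].shape; u0,v0,u1,v1=box or (0,0,w,h)
    uu,vv=np.meshgrid(np.arange(u0,u1),np.arange(v0,v1)); uv=np.c_[uu.ravel(),vv.ravel()]
    P=bydepth(s,uv); ok=s["depth"][uv[:,1],uv[:,0]]>0
    return uv[ok],P[ok],s["img"][uv[ok][:,1],uv[ok][:,0]].astype(int)
E
python3 - <<'E'
from h import *
for n,box,bx2 in (("scene",(265,255,305,300),(400,145,475,215)),("top",(255,212,292,250),(435,238,515,312))):
    s=pickle.load(open(f"pics/{n}0.pkl","rb"))
    uv,P,c=cloud(s,box)
    print(n,"sieve z pct",np.percentile(P[:,2],[50,90,95,99,100]).round(4))
    bar=(c.max(1)<75)&(P[:,2]>0.08)
    B=P[bar]; print("bar n",bar.sum(), B.mean(0).round(4),B[:,2].min(),B[:,2].max())
    w,v=np.linalg.eigh(np.cov(B[:,:2].T)); print("bar dir",np.degrees(np.arctan2(v[1,1],v[0,1])), np.ptp((B[:,:2]-B[:,:2].mean(0))@v,axis=0))
    # bar mask onto z=0.095ish
    lid=(P[:,2]>0.055)&(P[:,2]<0.074); 
    L=P[(P[:,2]>0.055)]
    (x,y),r=cv2.minEnclosingCircle(L[:,:2].astype(np.float32)); print("circ",x,y,r)
    uv,P,c=cloud(s,bx2)
    top=P[(P[:,2]>0.115)&(P[:,2]<0.132)]
    (x,y),r=cv2.minEnclosingCircle(top[:,:2].astype(np.float32)); print("rim n",len(top),"circ",x,y,r, "zmed",np.median(top[:,2]))
    hs=P[(P[:,2]>0.042)&(P[:,2]<0.056)]
    rect=cv2.minAreaRect(hs[:,:2].astype(np.float32)); print("housing",rect)
E
```

```text
scene sieve z pct [0.0024 0.0854 0.0992 0.2148 0.2449]
bar n 179 [0.578  0.3568 0.1067] 0.0801947117434112 0.2421270162429311
bar dir 126.80393330953767 [0.05769871 0.21979905]
circ 0.542721152305603 0.4108426868915558 0.12495823204517365
rim n 235 circ 0.44026216864585876 -0.2599409818649292 0.051911622285842896 zmed 0.12060046870186758
housing ((0.4842924475669861, -0.26348745822906494), (0.18354618549346924, 0.2827804386615753), 81.54292297363281)
top sieve z pct [0.0055 0.0711 0.0963 0.1058 0.11  ]
bar n 74 [0.5873 0.3328 0.1005] 0.08072472810990794 0.11001488775943646
bar dir -163.90987922803228 [0.01098052 0.06088799]
circ 0.5893643498420715 0.3331459164619446 0.037214212119579315
rim n 277 circ 0.44273728132247925 -0.26298829913139343 0.047733113169670105 zmed 0.12493476363451439
housing ((0.4358268678188324, -0.26419565081596375), (0.17389541864395142, 0.16636240482330322), 6.7082343101501465)
```

Run:
```python
from h import *
s=pickle.load(open("pics/wrist0.pkl","rb")); R,t=ext(s); c=-R.T@t
Rt=Ro.from_euler("xyz",[-3.1394,-.0002,.4638]).as_matrix(); p=np.array([.2458,-.4914,.2043])
print("cam in tool",(Rt.T@(c-p)).round(4)); print("cam axes in tool (cols x,y,z)\n",(Rt.T@R.T).round(3))
s=pickle.load(open("pics/top0.pkl","rb"))
uv,P,cc=cloud(s)
for nm,m in (("all near z>.13",(P[:,2]>.13)&(P[:,0]>.25)&(P[:,0]<.75)&(abs(P[:,1])<.5)),):
    Q=P[m]; H,xe,ye=np.histogram2d(Q[:,0],Q[:,1],bins=[np.arange(.25,.76,.05),np.arange(-.5,.51,.05)])
    Z=np.zeros_like(H)
    ix=np.clip(((Q[:,0]-.25)/.05).astype(int),0,9);iy=np.clip(((Q[:,1]+.5)/.05).astype(int),0,19); np.maximum.at(Z,(ix,iy),Q[:,2])
    np.set_printoptions(linewidth=200); print("rows x .25.., cols y -.5..\n",Z.round(2))
# sieve bar in top image on plane z=.1
m=(cc.max(1)<75)&(P[:,2]>.085)&(abs(P[:,0]-.587)<.04)&(abs(P[:,1]-.333)<.04)
W=onz(s,uv[m],.102); rc=cv2.minAreaRect(W[:,:2].astype(np.float32)); print("bar rect",rc)
```

```text
cam in tool [ 0.0701 -0.001  -0.1802]
cam axes in tool (cols x,y,z)
 [[ 0.001 -0.97  -0.243]
 [ 1.     0.001  0.   ]
 [-0.    -0.243  0.97 ]]
rows x .25.., cols y -.5..
 [[0.6  0.6  0.59 0.58 0.   0.   0.   0.   0.   0.   0.   0.   0.   0.   0.   0.   0.   0.   0.   0.  ]
 [0.58 0.   0.   0.   0.   0.   0.   0.   0.   0.   0.   0.   0.   0.   0.   0.   0.   0.   0.   0.  ]
 [0.   0.   0.   0.   0.13 0.13 0.   0.   0.   0.   0.   0.   0.   0.   0.   0.   0.   0.   0.   0.  ]
 [0.   0.   0.   0.14 0.14 0.13 0.   0.   0.   0.   0.14 0.   0.   0.   0.   0.   0.   0.   0.   0.  ]
 [0.   0.   0.   0.13 0.14 0.14 0.   0.   0.   0.15 0.15 0.15 0.   0.   0.   0.   0.   0.   0.14 0.24]
 [0.   0.   0.   0.   0.   0.   0.   0.   0.15 0.15 0.15 0.15 0.15 0.   0.   0.   0.   0.   0.   0.  ]
 [0.26 0.26 0.26 0.23 0.   0.   0.   0.   0.15 0.15 0.16 0.15 0.   0.   0.   0.   0.   0.   0.   0.  ]
 [0.27 0.27 0.26 0.26 0.27 0.26 0.26 0.   0.   0.15 0.15 0.   0.   0.   0.   0.   0.   0.   0.22 0.21]
 [0.26 0.27 0.27 0.27 0.26 0.26 0.26 0.   0.   0.   0.   0.   0.   0.   0.   0.   0.   0.   0.21 0.21]
 [0.27 0.26 0.27 0.27 0.26 0.26 0.15 0.   0.   0.   0.   0.   0.   0.   0.   0.   0.   0.   0.34 0.2 ]]
bar rect ((0.5873392820358276, 0.3329044580459595), (0.06290997564792633, 0.0108110960572958), 15.671382904052734)
```

```bash
python3 - <<'E'
from h import *
for n in("top","scene"):
    s=pickle.load(open(f"pics/{n}0.pkl","rb")); uv,P,cc=cloud(s)
    m=(P[:,2]>.12)&(P[:,0]>.48)&(P[:,0]<.7)&(P[:,1]>.36)&(P[:,1]<.47)
    Q=np.c_[uv[m],P[m].round(3)*1000].astype(int); Q=Q[np.argsort(Q[:,3])]; print(n,len(Q)); print(Q[:14].tolist())
    yaw=.273; a=np.array([np.cos(yaw),np.sin(yaw)]); d=P[:,:2]-[.587,.333]
    u=d@a; v=d@np.array([-a[1],a[0]])
    m=(abs(u)<.05)&(abs(v)<.1)&(P[:,2]>.115); print("in footprint",m.sum(), np.c_[uv[m],P[m].round(3)*1000].astype(int)[:20].tolist())
E
python3 - <<'E'
import cv2
a=cv2.imread("pics/scene0.png")[200:330,150:310]; cv2.imwrite("pics/crops1.png",cv2.resize(a,(800,600),interpolation=cv2.INTER_CUBIC)[:, :])
E
```

```text
top 376
[[239, 187, 695, 426, 187], [239, 186, 699, 426, 184], [239, 188, 695, 427, 178], [238, 184, 700, 427, 202], [239, 189, 694, 428, 171], [238, 186, 695, 428, 197], [238, 185, 698, 428, 197], [238, 188, 691, 428, 192], [238, 187, 694, 428, 192], [238, 189, 689, 429, 189], [238, 191, 684, 429, 183], [237, 187, 690, 429, 205], [238, 190, 687, 429, 185], [238, 193, 680, 430, 177]]
in footprint 0 []
scene 390
[[223, 241, 698, 431, 196], [224, 242, 693, 433, 198], [222, 241, 697, 435, 200], [223, 242, 693, 436, 200], [224, 243, 689, 436, 200], [223, 243, 693, 436, 197], [226, 245, 683, 436, 196], [222, 242, 696, 437, 199], [225, 244, 685, 437, 199], [225, 245, 685, 437, 195], [221, 241, 698, 437, 202], [230, 249, 666, 439, 195], [221, 243, 697, 439, 196], [222, 243, 693, 439, 199]]
in footprint 0 []
```

View pics/crops1.png

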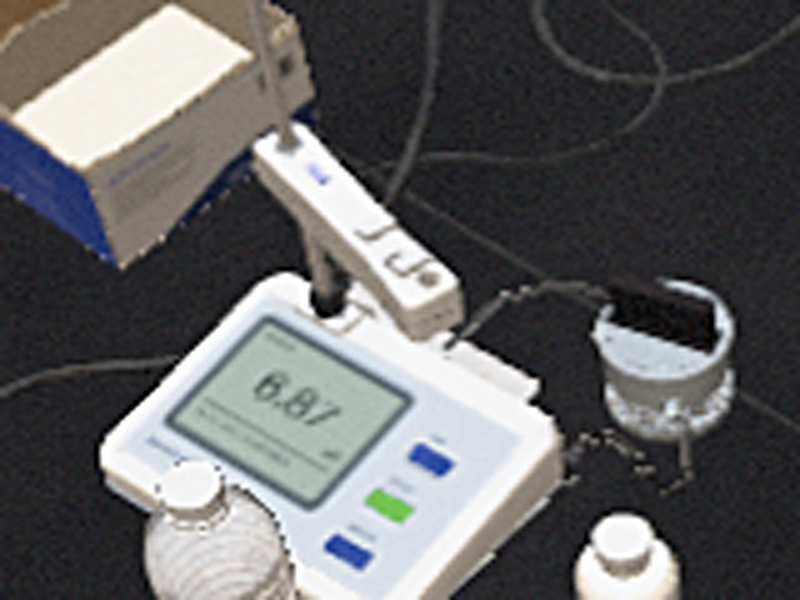

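Call:
drive_tool(series=[[[0,0,0,4,-1.7,0,100],[0,0,0,8,-3.4,0,100],[0,0,0,12,-5.1,0,100],[0,0,0,16,-6.8,0,60],[0,0,0,20,-8.5,0,50],[0,0,0,24,-10.2,0,50],[0,0,0,27.6,-11.8,0,50],[0,0,0,27.6,-11.8,0,50],[0,0,0,27.6,-11.8,0,50],[0,0,0,27.6,-11.8,0,50]]])

```text
time: 1.15
tool_pos: [0.4393, -0.2632, 0.2045]
ee_rot: [-3.14, 0.001, 0.463]
wrist_force: [0.1, 0.0, -0.4]
width: 0.0473
```

Run:
```python
from bench import robot
import cv2,pickle,numpy as np
s=robot.snapshot("wrist"); pickle.dump(s,open("pics/w1.pkl","wb")); cv2.imwrite("pics/w1.png",s["img"])
o=robot.get_obs(); print(o["time"],o["tool_pos"].round(4) if hasattr(o["tool_pos"],'round') else o["tool_pos"],o["ee_rot"],o["width"],o["wrist_force"])
```

```text
1.2 [ 0.4392 -0.2634  0.2046] [-3.13973853e+00  4.17942864e-04  4.62149181e-01] 0.046658384582865114 [-0.42084375 -0.42289716  0.47468607]
```

View pics/w1.png

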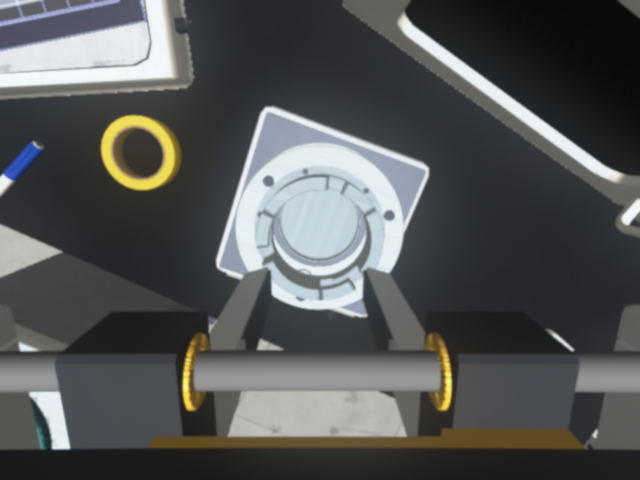

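Run:
```python
from h import *
s=pickle.load(open("pics/w1.pkl","rb"))
uv,P,c=cloud(s,(210,100,440,330))
top=P[(P[:,2]>.112)&(P[:,2]<.135)&(np.hypot(P[:,0]-.441,P[:,1]+.262)<.055)]
print(len(top),np.percentile(top[:,2],[5,50,95]))
rim=(P[:,2]>.1185)&(P[:,2]<.13)&(np.hypot(P[:,0]-.441,P[:,1]+.262)<.06)
(x,y),r=cv2.minEnclosingCircle(P[rim][:,:2].astype(np.float32)); print(x,y,r,np.median(P[rim][:,2]))
# rectified orthographic view of plane z=.124, 0.25mm/px
N=480; xs=np.linspace(.06,-.06,N)
X,Y=np.meshgrid(xs,xs,indexing="ij") # row: x decreasing, col: y decreasing
for k,(z) in enumerate((.124,)):
    W=np.c_[(.441+X).ravel(),(-.262+Y).ravel(),np.full(X.size,z)]
    q=proj(s,W).astype(np.float32).reshape(N,N,2)
    im=cv2.remap(s["img"],q[...,0],q[...,1],cv2.INTER_CUBIC); dp=cv2.remap(s["depth"],q[...,0],q[...,1],cv2.INTER_NEAREST)
    d=np.clip((dp-.22)/(.32-.22),0,1)*255
    cv2.imwrite("pics/w1r.png",np.hstack([im,cv2.applyColorMap(d.astype(np.uint8),cv2.COLORMAP_JET)])[:, :960][:,:])
im=cv2.imread("pics/w1r.png"); cv2.imwrite("pics/w1r.png",cv2.resize(im,(800,400)))
cv2.imwrite("pics/w1c.png",cv2.resize(s["img"][130:320,220:430],(800,724))[:600])
```

```text
4420 [0.11715373 0.1258503  0.12706876]
0.4413001537322998 -0.26253563165664673 0.0467517115175724 0.1259189190138929
```

View pics/w1r.png

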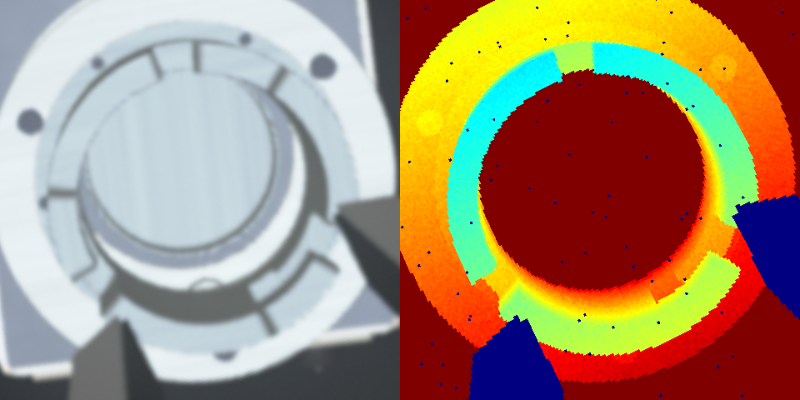

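View pics/w1c.png

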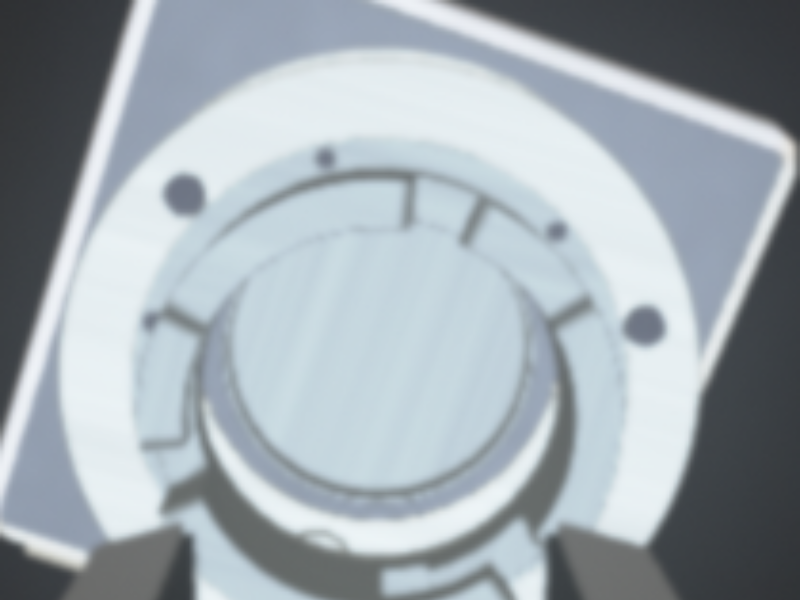

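Run:
```python
from h import *
s=pickle.load(open("pics/w1.pkl","rb"))
uv,P,c=cloud(s,(210,100,440,330))
# refine centre by fitting outer circle on rim tops
rim=(P[:,2]>.1215)&(P[:,2]<.13)&(np.hypot(P[:,0]-.441,P[:,1]+.262)<.06)
Q=P[rim]
print("rim z fit", np.linalg.lstsq(np.c_[Q[:,:2]-[.441,-.262],np.ones(len(Q))],Q[:,2],rcond=None)[0])
r=np.hypot(Q[:,0]-.4413,Q[:,1]+.2625);a=np.degrees(np.arctan2(Q[:,1]+.2625,Q[:,0]-.4413))
from scipy.optimize import least_squares
bi=((a+180)//5).astype(int)
O=[];I=[]
for b in range(72):
    k=bi==b
    if k.sum()>20: O.append(Q[k][np.argmax(r[k])][:2]); I.append(Q[k][np.argmin(r[k])][:2])
O=np.array(O);I=np.array(I)
f=lambda p:np.r_[np.hypot(*(O-p[:2]).T)-p[2],np.hypot(*(I-p[:2]).T)-p[3]]
so=least_squares(f,[.4413,-.2625,.0465,.0375],loss="soft_l1",f_scale=.001); print("centre,ro,ri",so.x.round(4))
cx,cy=so.x[:2]
r=np.hypot(P[:,0]-cx,P[:,1]-cy);a=np.degrees(np.arctan2(P[:,1]-cy,P[:,0]-cx))
k=(r>.039)&(r<.045)
for b in range(-180,180,4):
    m=k&(a>=b)&(a<b+4)
    if m.sum(): 
        z=P[m,2]; print(b,m.sum(),(z>.118).mean().round(2),np.median(z).round(4),end=" | ")
```

```text
rim z fit [0.00265054 0.00080156 0.12583802]
centre,ro,ri [ 0.4416 -0.2625  0.0464  0.0374]
-180 49 0.61 0.1256 | -176 48 0.6 0.1258 | -172 48 0.62 0.1254 | -168 50 0.58 0.1257 | -164 48 0.62 0.1253 | -160 48 0.6 0.1257 | -156 52 0.56 0.1252 | -152 64 0.45 0.1043 | -148 66 0.44 0.1044 | -144 65 0.48 0.1047 | -140 56 0.46 0.1085 | -136 59 0.47 0.109 | -132 57 0.49 0.1088 | -128 62 0.48 0.1097 | -124 56 0.52 0.1247 | -120 73 0.45 0.109 | -116 42 0.0 0.1078 | -112 49 0.0 0.1077 | -108 38 0.0 0.0527 | -104 26 0.15 0.0516 | -100 22 0.09 0.0514 | -96 25 0.16 0.0517 | -92 47 0.55 0.1254 | -88 52 0.62 0.1256 | -84 50 0.56 0.125 | -80 52 0.62 0.1253 | -76 53 0.66 0.1257 | -72 47 0.66 0.1255 | -68 45 0.73 0.1258 | -64 43 0.79 0.1257 | -60 39 0.79 0.1258 | -56 36 0.86 0.1258 | -52 37 0.92 0.126 | -48 34 1.0 0.126 | -44 31 1.0 0.1257 | -40 33 1.0 0.1261 | -36 36 1.0 0.1261 | -32 33 1.0 0.126 | -28 33 1.0 0.1261 | -24 36 1.0 0.126 | -20 35 1.0 0.1259 | -16 76 1.0 0.307 | -12 139 1.0 0.31 | -8 36 1.0 0.1259 | -4 34 1.0 0.1262 | 0 58 0.64 0.1248 | 4 31 0.0 0.1086 | 8 33 0.0 0.1086 | 12 31 0.0 0.1087 | 16 26 0.58 0.125 | 20 38 1.0 0.1261 | 24 36 1.0 0.126 | 28 35 1.0 0.126 | 32 36 1.0 0.1258 | 36 35 1.0 0.126 | 40 36 1.0 0.1259 | 44 36 1.0 0.126 | 48 38 1.0 0.1261 | 52 33 1.0 0.1258 | 56 37 1.0 0.1262 | 60 34 1.0 0.1259 | 64 36 1.0 0.1259 | 68 37 1.0 0.1261 | 72 34 1.0 0.126 | 76 34 1.0 0.1261 | 80 35 1.0 0.1259 | 84 33 1.0 0.126 | 88 35 1.0 0.1263 | 92 33 1.0 0.126 | 96 35 1.0 0.126 | 100 32 0.97 0.126 | 104 36 0.92 0.1258 | 108 35 0.86 0.1258 | 112 40 0.8 0.1257 | 116 41 0.78 0.126 | 120 37 0.65 0.1256 | 124 15 0.0 0.0515 | 128 36 0.0 0.1078 | 132 53 0.0 0.108 | 136 89 0.35 0.1121 | 140 51 0.57 0.1252 | 144 43 0.47 0.0541 | 148 41 0.54 0.1245 | 152 52 0.6 0.1254 | 156 49 0.59 0.1255 | 160 51 0.61 0.1255 | 164 48 0.6 0.1256 | 168 48 0.62 0.1255 | 172 49 0.63 0.1256 | 176 47 0.6 0.1256 |
```

Call:
drive_tool(series=[[[0,0,0.02,1,-1.2,-2,50],[0,0,0.04,4,-4.7,-3.5,50],[0,0,0.06,7,-8.2,-3.5,50],[0,0,0.08,10,-11.7,-3.5,50],[0,0,0.1,13,-15.3,-3.5,50],[0,0,0.12,16,-18.8,-3.5,50],[0,0,0.14,19,-22.3,-3.5,50],[0,0,0.16,22,-25.8,-3.5,50],[0,0,0.18,25,-29.3,-3.5,50],[0,0,0.189,28,-32.9,-3.5,50],[0,0,0.189,31,-36.4,-3.5,50],[0,0,0.189,34,-39.9,-3.5,50],[0,0,0.189,37,-43.4,-3.5,50],[0,0,0.189,39.8,-46.8,-3.5,50],[0,0,0.189,39.8,-46.8,-3.5,50],[0,0,0.189,39.8,-46.8,-3.5,50],[0,0,0.189,39.8,-46.8,-3.5,50]]])

```text
time: 2.9
tool_pos: [0.5874, 0.3309, 0.2405]
ee_rot: [-3.141, 0.001, 0.271]
wrist_force: [0.3, 0.6, 1.4]
width: 0.0472
```

Run:
```python
from bench import robot
from h import *
s=pickle.load(open("pics/w1.pkl","rb"))
uv,P,c=cloud(s,(210,100,440,330)); cx,cy=.4416,-.2625
r=np.hypot(P[:,0]-cx,P[:,1]-cy);a=np.degrees(np.arctan2(P[:,1]-cy,P[:,0]-cx))
k=(r>.039)&(r<.0455)&(P[:,2]>.1225)&(P[:,2]<.13)
for lo,hi in((-12,30),(112,150),(-140,-85)):
    t=np.sort(a[k&(a>lo)&(a<hi)]); g=np.diff(t); i=np.argsort(-g)[:2]; print([(t[j].round(1),t[j+1].round(1),((t[j]+t[j+1])/2).round(2)) for j in i])
s=robot.snapshot("wrist"); pickle.dump(s,open("pics/w2.pkl","wb")); cv2.imwrite("pics/w2.png",s["img"])
o=robot.get_obs(); print(o["time"],np.round(o["tool_pos"],4),np.round(o["ee_rot"],4),o["width"])
uv,P,c=cloud(s)
m=(c.max(1)<80)&(P[:,2]>.09)&(P[:,2]<.112)&(np.hypot(P[:,0]-.588,P[:,1]-.333)<.045)
print(m.sum(),np.median(P[m,2])); W=onz(s,uv[m],.102); print(cv2.minAreaRect(W[:,:2].astype(np.float32)))
m=(P[:,2]>.055)&(P[:,2]<.075)&(np.hypot(P[:,0]-.588,P[:,1]-.333)<.05)
print("lid",cv2.minEnclosingCircle(P[m][:,:2].astype(np.float32)),np.median(P[m,2]))
```

```text
[(np.float64(3.0), np.float64(18.4), np.float64(10.69)), (np.float64(25.7), np.float64(26.6), np.float64(26.15))]
[(np.float64(122.9), np.float64(138.3), np.float64(130.62)), (np.float64(147.5), np.float64(148.5), np.float64(148.03))]
[(np.float64(-117.0), np.float64(-101.7), np.float64(-109.35)), (np.float64(-99.8), np.float64(-96.1), np.float64(-97.95))]
2.95 [0.5873 0.3308 0.241 ] [-3.1403e+00  2.0000e-04  2.7050e-01] 0.046775478334929205
858 0.1024644819471287
((0.590054988861084, 0.3367527425289154), (0.05954010412096977, 0.011612912639975548), 15.633967399597168)
lid ((0.5887435674667358, 0.33628445863723755), 0.03686573728919029) 0.06646164333138227
```

View pics/w2.png

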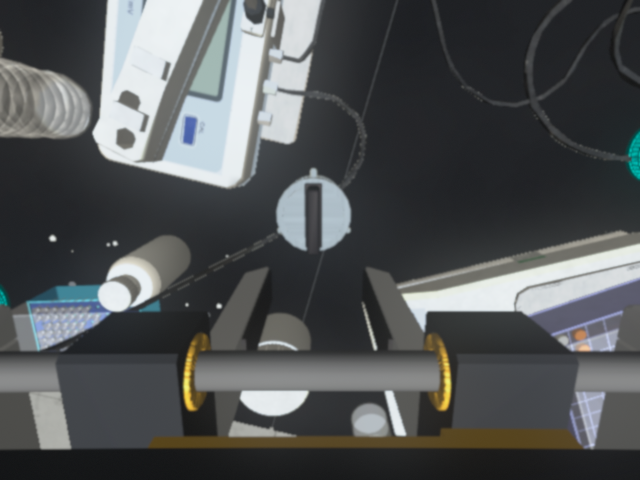

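Call:
drive_tool(series=[[[0,0,0,0.25,-0.24,3,50],[0,0,0,0.25,-0.24,7,50],[0,0,0,0.25,-0.24,11,50],[0,0,0,0.25,-0.24,14.5,50],[0,0,0,0.25,-0.24,16.3,50],[0,0,0,0.25,-0.24,16.8,50],[0,0,0,0.25,-0.24,16.8,50],[0,0,0,0.25,-0.24,16.8,50]]])

```text
time: 3.75
tool_pos: [0.5903, 0.3338, 0.0755]
ee_rot: [-3.14, -0.004, 0.27]
wrist_force: [-0.1, 0.3, 0.4]
width: 0.0474
```

Run:
```python
from bench import robot
from h import *
s=robot.snapshot("wrist"); pickle.dump(s,open("pics/w3.pkl","wb")); cv2.imwrite("pics/w3.png",s["img"])
o=robot.get_obs(); print(o["time"],np.round(o["tool_pos"],4),np.round(o["ee_rot"],4),o["width"],np.round(o["wrist_force"],2))
```

```text
3.8 [0.5905 0.3341 0.0758] [-3.1396 -0.0044  0.2697] 0.046897496252796086 [ 0.01 -0.06  0.28]
```

View pics/w3.png

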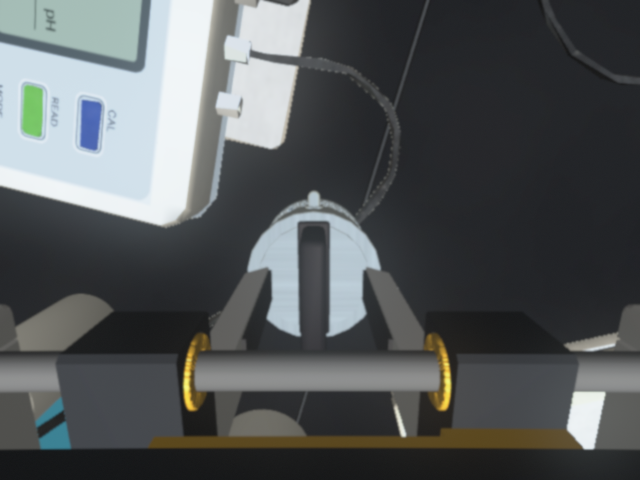

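Call:
drive_tool(series=[[[0,0,0,0,0,0.4,50],[0,0,0,0,0,0.4,50],[0,0,0,0,0,0.4,20],[0,0,0,0,0,0.4,0],[0,0,0,0,0,0.4,0],[0,0,0,0,0,0.4,0],[0,0,0,0,0,0.4,0],[0,0,0,0,0,0.4,0],[0,0,0,0,0,0.4,0],[0,0,0,0,0,0.4,0]]])

```text
time: 4.8
tool_pos: [0.5903, 0.3342, 0.0716]
ee_rot: [-3.139, -0.004, 0.27]
wrist_force: [-0.1, 0.3, -0.9]
width: 0.0118
```

Call:
drive_tool(series=[[[0,0,0,0,0,-1,0],[0,0,0,0,0,-3,0],[0,0,0,0,0,-6,0],[0,0,0,0,0,-10,0],[0,0,0,0,0,-14,0],[0,0,0,0,0,-18,0],[0,0,0,0,0,-21,0],[0,0,0,0,0,-22,0],[0,0,0,0,0,-22,0],[0,0,0,0,0,-22,0]]])

```text
time: 5.8
tool_pos: [0.5892, 0.3332, 0.2891]
ee_rot: [-3.14, -0.0, 0.27]
wrist_force: [0.6, 1.0, -3.5]
width: 0.0118
```

Run:
```python
from bench import robot
from h import *
s=robot.snapshot("wrist"); pickle.dump(s,open("pics/w4.pkl","wb")); cv2.imwrite("pics/w4.png",s["img"])
t=robot.snapshot("scene"); cv2.imwrite("pics/s4.png",cv2.resize(t["img"][120:320,180:380],(600,600)))
o=robot.get_obs(); print(o["time"],np.round(o["tool_pos"],4),np.round(o["ee_rot"],4),o["width"],np.round(o["wrist_force"],2),np.round(o["wrist_torque"],2),np.round(o["joint_positions"],3))
```

```text
5.9 [0.5889 0.3331 0.288 ] [-3.1403e+00  1.8000e-03  2.6980e-01] 0.011953086416606367 [ 0.52 -0.19 -2.58] [-0.02  0.02  0.02] [0.43  0.388 0.846 0.002 1.91  1.732]
```

View pics/w4.png

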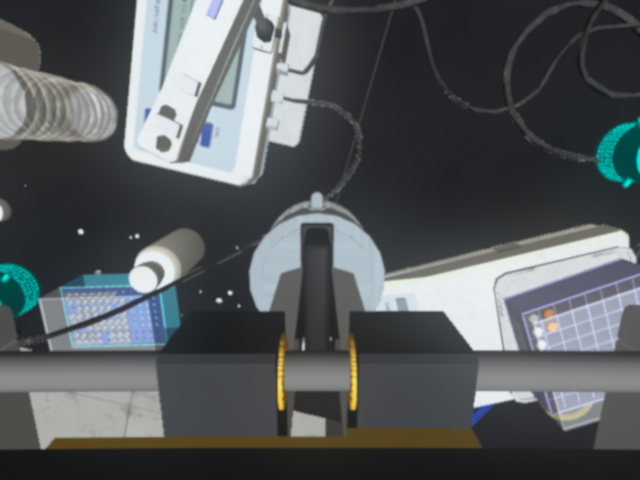

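View pics/s4.png

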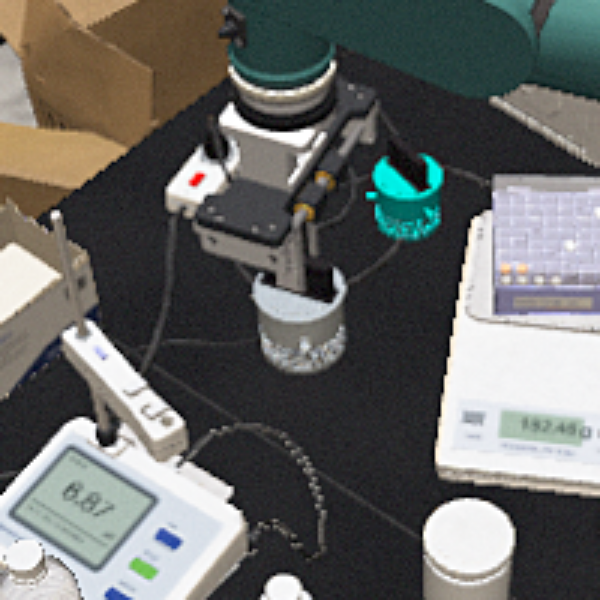

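Run:
```python
from h import *
from scipy.optimize import least_squares
s=pickle.load(open("pics/w4.pkl","rb")); uv,P,c=cloud(s,(230,180,400,360))
# camera to tool via fixed mount from w0 
R,t=ext(s)
M=np.array([[.001,-.97,-.243],[1,.001,0],[0,-.243,.97]]); o=np.array([.0701,-.001,-.1802])
C=P@R.T+t; T=C@M.T+o
k=(abs(T[:,2]-.0066)<.004)&(np.hypot(T[:,0],T[:,1])<.06); Q=T[k]; print(k.sum(),np.median(Q[:,2]))
a=np.degrees(np.arctan2(Q[:,1],Q[:,0])); r=np.hypot(Q[:,0],Q[:,1]); E=[]
for b in range(-180,180,4):
    m=(a>=b)&(a<b+4)
    if m.sum()>5 and r[m].max()>.03: E.append(Q[m][np.argmax(r[m])][:2]); print(b,r[m].max().round(4),end=" ")
E=np.array(E); f=lambda p:np.hypot(*(E-p[:2]).T)-p[2]
so=least_squares(f,[0,0,.037],loss="soft_l1",f_scale=.0007); print("\nlid centre tool",so.x.round(4))
so=least_squares(lambda p:np.hypot(*(E-p).T)-.037,[0,0],loss="soft_l1",f_scale=.0007); print("r fixed",so.x.round(4))
print("tilt fit",np.linalg.lstsq(np.c_[Q[:,:2],np.ones(len(Q))],Q[:,2],rcond=None)[0].round(4))
# front lug px
# collar in tool frame w1
s1=pickle.load(open("pics/w1.pkl","rb")); R,t=ext(s1); print("collar in tool at w1",(M@(R@np.array([.4416,-.2625,.1258])+t)+o).round(4))
```

```text
6336 0.005116106738526471
-124 0.0345 -120 0.0374 -116 0.0375 -112 0.0374 -108 0.0371 -104 0.0375 -100 0.0377 -96 0.0371 -92 0.0376 -88 0.0375 -84 0.0375 -80 0.0372 -76 0.0373 -72 0.0374 -68 0.0375 -64 0.0371 -60 0.0372 -56 0.0372 -52 0.0374 -48 0.0372 -44 0.0369 -40 0.037 -36 0.0371 -32 0.0369 -28 0.0367 -24 0.0367 -20 0.0368 -16 0.0365 -12 0.0363 -8 0.0364 -4 0.0365 0 0.0364 4 0.036 8 0.0362 12 0.0361 16 0.036 20 0.0358 24 0.0357 28 0.0359 32 0.0357 36 0.0355 40 0.0354 44 0.0355 48 0.0356 52 0.0352 56 0.0352 60 0.0354 64 0.0354 68 0.0351 72 0.0351 76 0.0353 80 0.0355 84 0.0352 88 0.0348 92 0.0349 96 0.0353 100 0.0351 104 0.0351 108 0.0352 112 0.0353 116 0.0353 120 0.0343 
lid centre tool [ 0.0001 -0.0011  0.0362]
r fixed [-0.0007 -0.0011]
tilt fit [0.0135 0.0015 0.005 ]
collar in tool at w1 [0.0023 0.0006 0.0785]
```

Call:
drive_tool(series=[[[0,0,0,-0.5,0.9,0,0],[0,0,0,-1.5,2.7,0,0],[0,0,0.01,-3,5.4,0,0],[0,0,0.02,-5,9,0,0],[0,0,0.03,-7,12.5,0,0],[0,0,0.04,-9.2,16.5,0,0],[0,0,0.05,-11.5,20.5,0,0],[0,0,0.06,-13.8,24.6,0,0],[0,0,0.07,-16.1,28.7,0,0],[0,0,0.08,-18.4,32.8,0,0],[0,0,0.084,-20.7,37,0,0],[0,0,0.084,-23,41,0,0],[0,0,0.084,-25.3,45.2,0,0],[0,0,0.084,-27.3,48.8,1,0],[0,0,0.084,-28.8,51.5,2,0],[0,0,0.084,-29.6,53,3,0],[0,0,0.084,-30,53.6,4,0],[0,0,0.084,-30,53.6,4,0],[0,0,0.084,-30,53.6,4,0]]])

```text
time: 7.8
tool_pos: [0.4423, -0.2625, 0.2474]
ee_rot: [-3.139, 0.002, 0.186]
wrist_force: [0.1, 0.0, -3.6]
width: 0.0121
```

```bash
cat > st.py <<'E'
from bench import robot
import numpy as np
o=robot.get_obs(); print("t",np.round(o["time"],2),"p",np.round(np.array(o["tool_pos"])*1000,1),"rpy",np.round(o["ee_rot"],4),"w",np.round(o["width"],4),"F",np.round(o["wrist_force"],1),"M",np.round(o["wrist_torque"],2),"q",np.round(o["joint_positions"],2))
E
python3 st.py
python3 - <<'E'
from bench import robot
from h import *
for n in("scene","top"):
    s=robot.snapshot(n); pickle.dump(s,open(f"pics/{n}5.pkl","wb"));cv2.imwrite(f"pics/{n}5.png",s["img"])
    b={"scene":(380,90,500,220),"top":(430,220,520,310)}[n]
    cv2.imwrite(f"pics/{n}5c.png",cv2.resize(s["img"][b[1]:b[3],b[0]:b[2]],(600,600)))
E
```

```text
t 7.8 p [ 442.3 -262.5  247.4] rpy [-3.139e+00  2.500e-03  1.864e-01] w 0.0121 F [ 0.1  0.  -3.6] M [ 0.05  0.04 -0.01] q [-0.65  0.01  1.37 -0.    1.77  0.74]
```

View pics/scene5c.png

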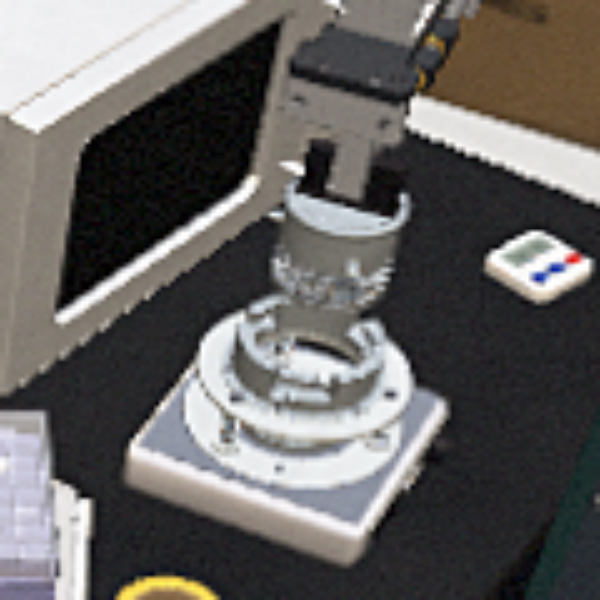

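Call:
drive_tool(series=[[[0,0,0,0,0.1,1,0],[0,0,0,0,0.1,2.2,0],[0,0,0,0,0.1,3.4,0],[0,0,0,0,0.1,4.2,0],[0,0,0,0,0.1,4.4,0],[0,0,0,0,0.1,4.4,0],[0,0,0,0,0.1,4.4,0]]])

```text
time: 8.6
tool_pos: [0.4433, -0.2637, 0.205]
ee_rot: [3.142, 0.0, 0.187]
wrist_force: [0.9, -0.9, -2.2]
width: 0.0118
```

```bash
python3 st.py
```

```text
t 8.6 p [ 443.3 -263.7  205. ] rpy [3.1416e+00 5.0000e-04 1.8730e-01] w 0.0118 F [ 0.9 -0.9 -2.2] M [ 0.02 -0.03  0.03] q [-0.65  0.01  1.45 -0.    1.68  0.74]
```

Call:
drive_tool(series=[[[0,0,0,-0.07,0,0.5,0],[0,0,0,-0.07,0,1,0],[0,0,0,-0.07,0,1.5,0],[0,0,0,-0.07,0,2,0],[0,0,0,-0.07,0,2,0],[0,0,0,-0.07,0,2,0]]])

```text
time: 9.2
tool_pos: [0.4425, -0.2637, 0.1847]
ee_rot: [-3.141, 0.001, 0.187]
wrist_force: [0.9, 0.8, -2.7]
width: 0.0115
```

```bash
python3 st.py
python3 - <<'E'
from bench import robot
from h import *
for n in("scene",):
    s=robot.snapshot(n); pickle.dump(s,open(f"pics/{n}6.pkl","wb"))
    b=(400,120,480,200)
    cv2.imwrite(f"pics/{n}6c.png",cv2.resize(s["img"][b[1]:b[3],b[0]:b[2]],(600,600),interpolation=cv2.INTER_CUBIC))
E
```

```text
t 9.2 p [ 442.5 -263.7  184.7] rpy [-3.1412e+00  8.0000e-04  1.8740e-01] w 0.0115 F [ 0.9  0.8 -2.7] M [0.01 0.02 0.01] q [-0.65  0.02  1.49 -0.    1.64  0.74]
```

View pics/scene6c.png

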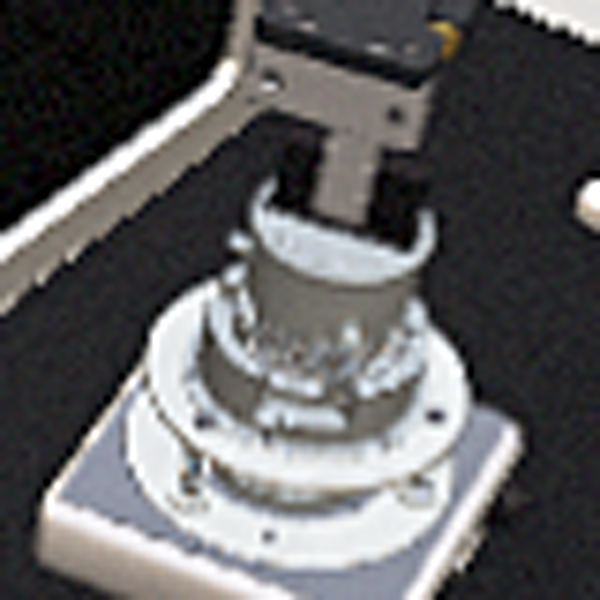

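Call:
drive_tool(series=[[[0,0,0,0,0,0.5,0],[0,0,0,0,0,1,0],[0,0,0,0,0,1.5,0],[0,0,0,0,0,1.9,0],[0,0,0,0,0,2.2,0],[0,0,0,0,0,2.5,0],[0,0,0,0,0,2.5,0],[0,0,0,0,0,2.5,0]]])

```text
time: 10.05
tool_pos: [0.4427, -0.2639, 0.1601]
ee_rot: [3.141, 0.0, 0.187]
wrist_force: [0.6, 0.1, -2.8]
width: 0.0121
```

```bash
python3 st.py
```

```text
t 10.05 p [ 442.7 -263.9  160.1] rpy [3.1414e+00 3.0000e-04 1.8730e-01] w 0.0121 F [ 0.6  0.1 -2.8] M [-0.    0.03  0.  ] q [-0.65  0.02  1.53 -0.    1.59  0.74]
```

Call:
drive_tool(series=[[[0,0,0,0,0,0.15,0],[0,0,0,0,0,0.3,0],[0,0,0,0,0,0.45,0],[0,0,0,0,0,0.45,0]]])

```text
time: 10.45
tool_pos: [0.4425, -0.2637, 0.1553]
ee_rot: [-3.141, 0.001, 0.187]
wrist_force: [0.2, 0.7, -2.8]
width: 0.0118
```

```bash
python3 st.py
```

```text
t 10.45 p [ 442.5 -263.7  155.3] rpy [-3.1413e+00  7.0000e-04  1.8730e-01] w 0.0118 F [ 0.2  0.7 -2.8] M [-0.01  0.03  0.03] q [-0.65  0.03  1.53 -0.    1.58  0.74]
```

Call:
drive_tool(series=[[[0,0,0,0,0,0.2,0],[0,0,0,0,0,0.4,0],[0,0,0,0,0,0.6,0],[0,0,0,0,0,0.75,0],[0,0,0,0,0,0.75,0]]])

```text
time: 10.95
tool_pos: [0.4424, -0.2636, 0.1474]
ee_rot: [-3.141, 0.001, 0.187]
wrist_force: [-0.9, -0.5, -2.7]
width: 0.0123
```

```bash
python3 st.py
```

```text
t 10.95 p [ 442.4 -263.6  147.4] rpy [-3.1408e+00  1.2000e-03  1.8730e-01] w 0.0123 F [-0.9 -0.5 -2.7] M [0.03 0.01 0.01] q [-0.65  0.03  1.55 -0.    1.57  0.74]
```

Call:
drive_tool(series=[[[0,0,0,0,0,0.1,0],[0,0,0,0,0,0.2,0],[0,0,0,0,0,0.3,0],[0,0,0,0,0,0.36,0],[0,0,0,0,0,0.36,0]]])

```text
time: 11.45
tool_pos: [0.4424, -0.2637, 0.144]
ee_rot: [-3.141, 0.001, 0.187]
wrist_force: [-0.4, 0.1, -2.4]
width: 0.0117
```

```bash
python3 st.py
```

```text
t 11.45 p [ 442.4 -263.7  144. ] rpy [-3.1411e+00  9.0000e-04  1.8730e-01] w 0.0117 F [-0.4  0.1 -2.4] M [-0.02  0.02  0.01] q [-0.65  0.03  1.55 -0.    1.56  0.74]
```

Call:
drive_tool(series=[[[0,0,0,0,0,0.07,0],[0,0,0,0,0,0.14,0],[0,0,0,0,0,0.14,0],[0,0,0,0,0,0.14,0]]])

```text
time: 11.85
tool_pos: [0.4425, -0.2638, 0.143]
ee_rot: [-3.142, 0.001, 0.187]
wrist_force: [-1.2, 0.2, -0.4]
width: 0.0122
```

```bash
python3 st.py
```

```text
t 11.85 p [ 442.5 -263.8  143. ] rpy [-3.1415e+00  7.0000e-04  1.8740e-01] w 0.0122 F [-1.2  0.2 -0.4] M [ 0.13  0.23 -0.02] q [-0.65  0.03  1.55 -0.    1.56  0.74]
```

Call:
drive_tool(series=[[[0,0,0.05,0,0,0,0],[0,0,0.1,0,0,0,0],[0,0,0.15,0,0,0,0],[0,0,0.2,0,0,0,0],[0,0,0.2,0,0,0,0]]])

```text
time: 12.35
tool_pos: [0.443, -0.2635, 0.1432]
ee_rot: [-3.141, -0.001, -0.012]
wrist_force: [0.4, 0.8, -0.6]
width: 0.0122
```

```bash
python3 st.py
```

```text
t 12.35 p [ 443.  -263.5  143.2] rpy [-3.1412e+00 -6.0000e-04 -1.2300e-02] w 0.0122 F [ 0.4  0.8 -0.6] M [ 0.3  -0.18  0.02] q [-0.65  0.03  1.55  0.    1.56  0.94]
```

Call:
drive_tool(series=[[[0,0,0.05,0,0,0,0],[0,0,0.1,0,0,0,0],[0,0,0.15,0,0,0,0],[0,0,0.2,0,0,0,0],[0,0,0.25,0,0,0,0],[0,0,0.3,0,0,0,0],[0,0,0.3,0,0,0,0]]])

```text
time: 13.05
tool_pos: [0.4434, -0.2634, 0.1434]
ee_rot: [-3.141, -0.001, -0.311]
wrist_force: [0.9, 0.5, -0.1]
width: 0.0119
```

```bash
python3 st.py
```

```text
t 13.05 p [ 443.4 -263.4  143.4] rpy [-3.1407e+00 -1.4000e-03 -3.1100e-01] w 0.0119 F [ 0.9  0.5 -0.1] M [ 0.24 -0.26  0.03] q [-0.65  0.03  1.55  0.    1.56  1.23]
```

Call:
drive_tool(series=[[[0,0,0.03,0,0,0.03,0],[0,0,0.06,0,0,0.06,0],[0,0,0.08,0,0,0.08,0],[0,0,0.08,0,0,0.08,0],[0,0,0.08,0,0,0.08,0]]])

```text
time: 13.55
tool_pos: [0.443, -0.2636, 0.1421]
ee_rot: [-3.141, -0.0, -0.391]
wrist_force: [-0.8, -0.5, -2.6]
width: 0.0121
```

```bash
python3 st.py
```

```text
t 13.55 p [ 443.  -263.6  142.1] rpy [-3.1412e+00 -5.0000e-04 -3.9120e-01] w 0.0121 F [-0.8 -0.5 -2.6] M [-0.15  0.09 -0.09] q [-0.65  0.03  1.56  0.    1.55  1.31]
```

Call:
drive_tool(series=[[[0,0,0,0,0,0.08,0],[0,0,0,0,0,0.16,0],[0,0,0,0,0,0.24,0],[0,0,0,0,0,0.24,0]]])

```text
time: 13.95
tool_pos: [0.4428, -0.2637, 0.1395]
ee_rot: [-3.141, 0.0, -0.391]
wrist_force: [-0.9, -0.9, -1.4]
width: 0.0122
```

```bash
python3 st.py
```

```text
t 13.95 p [ 442.8 -263.7  139.5] rpy [-3.1414e+00  1.0000e-04 -3.9140e-01] w 0.0122 F [-0.9 -0.9 -1.4] M [-0.13  0.19 -0.11] q [-0.65  0.03  1.56  0.    1.55  1.31]
```

Call:
drive_tool(series=[[[0,0,0,0,0,0.06,0],[0,0,0,0,0,0.12,0],[0,0,0,0,0,0.12,0],[0,0,0,0,0,0.12,0]]])

```text
time: 14.35
tool_pos: [0.4428, -0.2637, 0.1386]
ee_rot: [-3.141, -0.0, -0.391]
wrist_force: [-0.6, -0.6, 0.7]
width: 0.0118
```

```bash
python3 st.py
```

```text
t 14.35 p [ 442.8 -263.7  138.6] rpy [-3.1415e+00 -1.0000e-04 -3.9130e-01] w 0.0118 F [-0.6 -0.6  0.7] M [-0.05  0.27 -0.07] q [-0.65  0.03  1.56  0.    1.55  1.31]
```

Call:
drive_tool(series=[[[0,0,0,0,0,0,20],[0,0,0,0,0,0,35],[0,0,0,0,0,0,45],[0,0,0,0,0,0,45],[0,0,0,0,0,0,45],[0,0,0,0,0,0,45]]])

```text
time: 14.95
tool_pos: [0.4428, -0.2637, 0.1385]
ee_rot: [-3.141, -0.0, -0.391]
wrist_force: [-0.1, -0.4, -0.2]
width: 0.0425
```

```bash
python3 st.py
```

```text
t 14.95 p [ 442.8 -263.7  138.5] rpy [-3.1415e+00 -1.0000e-04 -3.9130e-01] w 0.0425 F [-0.1 -0.4 -0.2] M [ 0.08  0.01 -0.04] q [-0.65  0.03  1.56  0.    1.55  1.31]
```

Released with no load on the wrist. I go straight up and look.

Call:
drive_tool(series=[[[0,0,0,0,0,-1,45],[0,0,0,0,0,-3,45],[0,0,0,0,0,-6,45],[0,0,0,0,0,-9,45],[0,0,0,0,0,-12,45],[0,0,0,0,0,-13,45],[0,0,0,0,0,-13,45],[0,0,0,0,0,-13,45]]])

```text
time: 15.75
tool_pos: [0.4425, -0.2635, 0.2673]
ee_rot: [-3.141, 0.002, -0.391]
wrist_force: [0.6, -0.7, -1.0]
width: 0.042
```

```bash
python3 st.py
python3 - <<'E'
from bench import robot
from h import *
from scipy.optimize import least_squares
s=robot.snapshot("wrist"); pickle.dump(s,open("pics/w7.pkl","wb")); cv2.imwrite("pics/w7.png",s["img"])
t=robot.snapshot("scene"); pickle.dump(t,open("pics/scene7.pkl","wb")); cv2.imwrite("pics/scene7c.png",cv2.resize(t["img"][120:210,395:485],(600,600),interpolation=cv2.INTER_CUBIC))
uv,P,c=cloud(s)
d=np.hypot(P[:,0]-.442,P[:,1]+.263)
Q=P[(d<.034)&(P[:,2]>.12)&(P[:,2]<.145)]; print("lid z",np.median(Q[:,2]), "plane",np.linalg.lstsq(np.c_[Q[:,:2]-[.442,-.263],np.ones(len(Q))],Q[:,2],rcond=None)[0].round(4))
k=P[(d>.0395)&(d<.046)&(P[:,2]>.116)&(P[:,2]<.132)]; print("rim z",np.median(k[:,2]),len(k))
bar=(c.max(1)<80)&(P[:,2]>.155)&(P[:,2]<.18)&(d<.045); print("bar",bar.sum(),np.median(P[bar,2]),cv2.minAreaRect(onz(s,uv[bar],.169)[:,:2].astype(np.float32)))
E
```

```text
t 15.75 p [ 442.5 -263.5  267.3] rpy [-3.141e+00  1.700e-03 -3.913e-01] w 0.042 F [ 0.6 -0.7 -1. ] M [0.03 0.05 0.04] q [-0.65  0.01  1.33  0.    1.8   1.31]
lid z 0.13362047053863244 plane [ 0.0048 -0.0017  0.1338]
rim z 0.12465573507589736 1788
  return _methods._mean(a, axis=axis, dtype=dtype,
  ret = ret.dtype.type(ret / rcount)
Traceback (most recent call last):
  File "h.py", line 12, in onz
    c,d=rays(s,uv); return c+d*((z-c[2])/d[:,2])[:,None]
        ~~~~^^^^^^
  File "h.py", line 9, in rays
    n=cv2.undistortPoints(np.asarray(uv,float).reshape(-1,1,2),K(s),np.asarray(s["dist_coeffs"],float)).reshape(-1,2)
      ~~~~~~~~~~~~~~~~~~~^^^^^^^^^^^^^^^^^^^^^^^^^^^^^^^^^^^^^^^^^^^^^^^^^^^^^^^^^^^^^^^^^^^^^^^^^^^^^^
cv2.error: OpenCV(4.12.0) /io/opencv/modules/calib3d/src/undistort.dispatch.cpp:347: error: (-215:Assertion failed) CV_IS_MAT(_src) && CV_IS_MAT(_dst) && (_src->rows == 1 || _src->cols == 1) && (_dst->rows == 1 || _dst->cols == 1) && _src->cols + _src->rows - 1 == _dst->rows + _dst->cols - 1 && (CV_MAT_TYPE(_src->type) == CV_32FC2 || CV_MAT_TYPE(_src->type) == CV_64FC2) && (CV_MAT_TYPE(_dst->type) == CV_32FC2 || CV_MAT_TYPE(_dst->type) == CV_64FC2) in function 'cvUndistortPointsInternal'
```

View pics/w7.png

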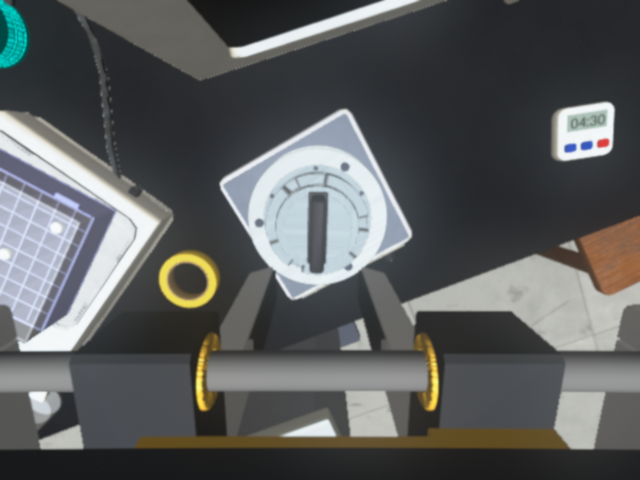

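View pics/scene7c.png

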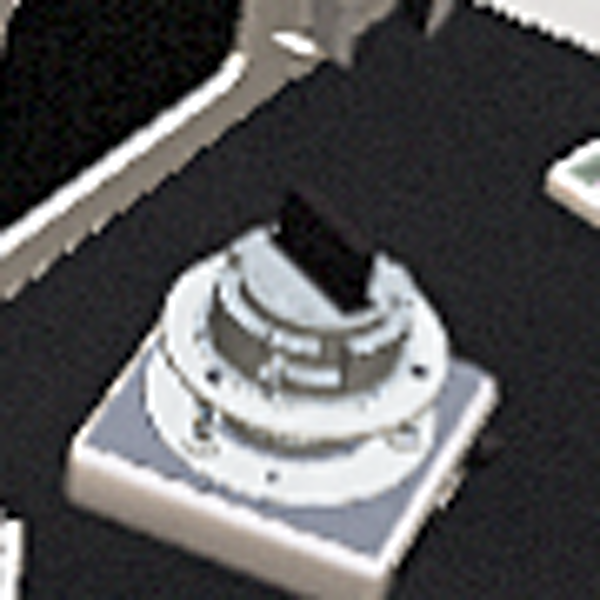

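Run:
```python
from bench import robot
from h import *
s=robot.snapshot("top"); a=pickle.load(open("pics/top0.pkl","rb"))["img"]
for n,b in (("jar",(258,270,298,308)),("bottle",(212,252,240,282)),("tape",(396,270,430,302))):
    print(n,"mean abs diff",cv2.absdiff(a,s["img"])[b[1]:b[3],b[0]:b[2]].mean().round(2))
s=robot.snapshot("wrist"); uv,P,c=cloud(s); d=np.hypot(P[:,0]-.442,P[:,1]+.263)
Q=P[(d<.034)&(P[:,2]>.12)&(P[:,2]<.145)]; k=P[(d>.0395)&(d<.046)&(P[:,2]>.12)&(P[:,2]<.132)]
g=np.median(Q[:,2])-np.median(k[:,2]); print("lug below rim mm",(27-g*1000).round(1))
m=(P[:,2]>.13)&(P[:,2]<.138)&(d<.045); print("lid circle",cv2.minEnclosingCircle(P[m][:,:2].astype(np.float32)))
robot.close_job()
```

```text
jar mean abs diff 0.39
bottle mean abs diff 0.62
tape mean abs diff 0.51
lug below rim mm 18.0
lid circle ((0.4417857527732849, -0.2622925639152527), 0.03679146617650986)
the job is handed in; nothing more can be done
```

The sieve hangs released in the shaker collar with its lugs in the locking notches, and the job is handed in. It took about 16 s of the 53 s; `close_job` reports no verdict.

**What I did:**
- I chose the steel sieve over the two turquoise look-alikes and took it by its bar.
- The wrist camera showed the entry slots at 10.65° (0.186 rad). I lowered the sieve into them without contact until it touched the slot floor at about 2 N.
- I turned it clockwise by about 0.58 rad. The wrist torque stayed below about 0.1 N m at each stop.
- It then dropped about 4.5 mm into the notches. I opened the jaws and went straight up.

**Last checks:**
- **Depth:** the lugs are about 18 mm below the rim, inside the 16.8 to 21.5 mm band.
- **Uprightness:** the lid is level to about 0.005 rad.
- **Centring:** the lid lies within 0.3 mm of the collar centre I measured with the same camera.
- **Bystanders:** the jar, bottle and tape roll look unchanged from above.

**Failed or disagreeing:**
- A recheck of the bar's angle after release crashed because its colour and height mask came back empty. I did not repeat it.
- The top and wrist cameras put the sieve 2 to 4 mm apart before the grasp. I corrected the wrist camera's sideways bias by where the fingers appear in its picture. Fore and aft I used the same camera for both sieve and collar, so that its bias cancels.

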